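Load the coin cell into a field logger and shut its battery door

ROBOT

A 7-joint arm with a two-finger parallel gripper is mounted at the origin on a cart in front of the work surface, level with it; the furniture and walls round the work are solid. World frame = base frame: x ahead of the robot, y to its left, z up, the work surface at z = 0. Lengths are in m, angles in rad, forces in N, time in s.
With the tool pointing down it reaches from about 0.4 to 0.85 m from the base axis. Payload 10.4 kg.
Tool frame: the origin (TCP) lies at the centre of the arm's flange, where the gripper is bolted on; the fingertips stand 173 mm ahead of it and the grasp point (between the pads) lies 155 mm ahead of it; z points along the fingers, y is the line along which they close (so a half turn about z gives the same grasp; the last joint's range is limited). The gripper opens to 85 mm and grips with 20 to 120 N. Pads are 22 mm wide; open, the fingers measure 114 mm over their backs; the gripper's body (76 mm by 85 mm) begins 54 mm behind the grasp point. The pads swing forward as they close: fully open they stand 13 mm farther back than shut.
Start: joints at [1.136, 0.332, -0.065, 1.46, 0.022, 1.35, -0.088], TCP at [0.25, -0.573, 0.405] pointing down, gripper open.
Joint ranges: [-2.6, 2.6], [-0.5, 2.12], [-1.47, 1.34], [0.16, 2.42], [-1.27, 4.41], [0.06, 2.06], [-2.6, 2.6]. Speed limits (rad/s): [2.22, 2.22, 2.79, 2.79, 3.14, 3.14, 3.14].

INTERFACE

Orientations are given as a unit quaternion [x, y, z, w].
In Python, from workcell import manip, viewer, finder gives the robot as it stands.
- The arm moves only by the tool arm_command, never from a script. Its argument "plan" is a list of rows, each an object with "dp": the shift along the tool's x, y, z in mm, a list of three; "spin": the turn about the tool's z in rad. A call has 1 to 5 rows; each row shifts and turns the commanded pose from where the row before left it, along the tool's axes as they then stand; what a row does not reach is not made up. A row lasts 1/10 s, in which the tool goes at most 50 mm and 8.59 degrees, less where a joint would pass 70% of its speed; a pose out of reach is approached as far as the arm can. A call is refused whole if a number of a shift passes 50 or a number of a turn 0.15, either way. A call with a gripper value outside its range is refused whole. "grip" is the closure, from -1 (fully open) to 1 (shut), set as the call begins (left out, the last holds). The fingers move at their own pace and stop on an object; "newtons" is the grip in N (left out, the last holds). Time passes only in rows, so rows that do not move let the fingers close. It gives the time, the measured TCP pose, the force, the opening and the grip force at its end, in the units of the state.
- manip.get_obs(): the state, without advancing time (a new reading comes with each control period).
- viewer.camera(name): name is "scene" or "top"; returns the picture (420x560x3 uint8, blue, green, red); there is no depth.
- viewer.camera_params(name): a dict with "vertical_fov" (degrees; the focal length in pixels is half the picture's height over the tangent of half this angle, whatever the lens; pixels are square), "cx", "cy" (the principal point, pixels), "R" (3x3) and "t" (3): a world point X has camera coordinates R X + t. Camera axes: x right, y down, z forward; pixel columns grow to the right and rows downward; lengths in m; the calibration is good to about 2 mm. A picture is of the moment at which its call begins. camera_params takes no time and is no camera call.
- manip.hand_in(): hands the job in; it is judged then, once.
Trained networks look in the newest picture that a camera, given by its name, has taken for a name from the list of things; names that differ only in an ending like _2 or _b are one class to them, and where a whole thing is asked for, a point or a joint stands for the part that bears it (a point fixed in the world has none). Each returns a list of dicts, best first, with "score" (0 to 1); they miss things now and then, are a little off and sometimes report something else, mostly with a low value. They report only what shows in the picture. A call takes as long as a camera call.
- finder.find_in(camera, thing): "position" ([x, y, z] in m, in world coordinates, good to about 4 mm: the middle of the surface that is visible of it).
The state is a dict: "clock": time; "joint_pos": joint angles; "joint_velocities": joint speeds; "tau": joint torques, N m; "position": TCP position; "ee_rot": TCP orientation; "ft_force": force on the tool from outside, world axes, zero at the start; "torque": the same for the moment, N m; "grip_width": opening from 0.0 (shut) to 1.0 (fully open); "grasp_force": force on a finger pad.
Only numpy, scipy, OpenCV 4.12 (cv2) and the standard library are available. Lean on these libraries where they do the work, as an engineer would, in place of code of your own. Each camera call takes 0.05 s, during which the arm holds its last target. There are 200 camera calls.

TASK

A data logger lies back up on its silicone pad with its battery door slid open and a fresh coin cell lying on its back beside the round battery well. Using only the fingertips and without picking anything up, push the cell across the back until it drops into the well, make sure that it lies flat on the well's floor, then push the sliding door fully shut over it. Leave the spent cell and the other things round the work where they lie, and finish clear of everything.

Things in the scene. Friction and masses are not known exactly. Their poses are not given: they have to be found in the camera images.
- logger: charcoal logger case 78 x 138 mm, immovable on its dark silicone pad (112 x 170 x 3 mm, same body). Origin: on the bench under the well's centre; x across the case, y along it, z up. Flat back (deck) at z = 24 mm, x +-36, y +-66 mm; cell on its +y half, door parked on its -y half. Two door guides, 3.4 mm above the deck at x = +-17 to 19 mm, run from y = -62 to +6 mm; the rest of the deck is bare.
- well_floor (a point): centre of the floor of the round battery well, a blind hole of 27 mm diameter, 8.5 mm deep from the deck, with a 1 mm chamfer at its mouth; lies at x = y = 0, z = 15.5 mm of the logger; axes as the logger's
- battery_door (a joint): grey captive sliding door over the well, in m: 0 = fully shut (its stop), grows as it opens towards the logger's -y, to 0.046; starts 0.036 to 0.044. Plate 33 x 34 x 2.2 mm, top 26.6 mm above the bench, centred over the well when shut; friction about 1.5 N, stays where left. Clears a seated cell by about 1 mm; a cell that stands proud blocks it.
- door_tab (a point): top centre of the door's upright thumb tab near its -y edge: 22 mm wide in x, 3.4 mm thick in y, top 34 mm above the bench, 8 mm above the door plate. It lies 14.2 mm from the door's centre towards the logger's -y. Push its -y face towards the logger's +y to shut the door.
- cell_fresh: loose steel coin cell, 24.5 mm diameter, 7.7 mm thick, 11 to 16 g, lying flat on the logger's deck at y = +29 to +42 mm; underside edge chamfered by 1.6 mm. Origin: centre of its underside, z up. Seated, its top is 0.8 mm below the deck. It tips into the well once its centre is about 8 mm from the well's centre.
- cell_spent: loose spent coin cell of the same kind, lying on the silicone pad on the logger's -x side; leave alone. Origin: centre of its underside.
- driver: red precision screwdriver, 123 mm long, on the bench to the left of the logger; leave alone. Origin: its middle, at the underside.
- loupe: black eye loupe, 38 mm wide, 36 mm tall, on the bench in front of the microscope, to the right; leave alone. Origin: centre of its foot.
- tweezers: steel tweezers, 122 mm long, on the bench to the right, straight ahead of the robot; leave alone. Origin: its middle, at the underside.
- tips_case: grey case of iron tips, 36 x 70 x 14 mm, to the left of the logger; leave alone. Origin: centre of its underside.
- board_green: green circuit board, 56 x 82 mm, on the bench to the right of the logger; leave alone. Origin: centre of its underside.

How it is judged:
By the outcome, as a careful person would: the job done as asked, in the order asked, and still so for the second after the job is handed in, with the robot touching nothing.
It also fails if it takes over 42 s, if anything falls off the work surface, if the arm or the gripper's body presses on something with over 40 N, if the wrist force passes 120 N, or if a joint passes its speed limit or range.

## Working session

There is one attempt and no reset: what is moved stays moved. The work goes in short steps, Python scripts to look and compute and a tool call to move; the robot and the scene stay as the last step left them, time stands still between calls to the robot, and variables do not carry over. Pictures are saved under pics/ and viewed, at most 10 in all, crops included, and the job is handed in when it is done.

Besides the shell and the picture viewer there is one more tool, called after ">>>" by a JSON object that holds its "name" and its "arguments". arm_command: Moves the arm, as the interface text tells. Its arguments: {"type":"object","properties":{"plan":{"type":"array","items":{"type":"object","properties":{"dp":{"type":"array","items":{"type":"number"}},"spin":{"type":"number"}}}},"grip":{"type":"number"},"newtons":{"type":"number"}},"required":["plan"]}

```bash
mkdir -p pics; ls; python3 - <<'E'
from workcell import manip, viewer, finder
import cv2
o=manip.get_obs();print({k:o[k] for k in('clock','position','ee_rot','ft_force','grip_width')})
for c in('top','scene'):
    im=viewer.camera(c);cv2.imwrite(f'pics/{c}0.png',im);p=viewer.camera_params(c);print(c,p)
    for n in('logger','cell_fresh','door_tab','well_floor','battery_door','cell_spent'):
        print(n,[(r['score'],r['position']) for r in finder.find_in(c,n)][:3])
E
```

```text
pics
{'clock': 0.0, 'position': array([ 0.25011849, -0.57262867,  0.40392314]), 'ee_rot': array([ 9.78875966e-01,  2.04453766e-01, -1.93852610e-04, -6.80290469e-04]), 'ft_force': array([0.31946947, 0.09594118, 0.04291039]), 'grip_width': 0.9979062357894568}
top {'vertical_fov': 49.39033035633205, 'cx': 272.69386074326593, 'cy': 207.7966585042641, 'R': array([[ 0.03362416, -0.99941078, -0.0068924 ],
       [-0.9773815 , -0.03144073, -0.20913366],
       [ 0.20879373,  0.01376845, -0.97786278]]), 't': array([0.20214092, 0.47030569, 1.15515495])}
logger [(0.71, [0.4433, 0.2945, 0.0188])]
cell_fresh [(0.58, [0.4627, 0.3326, 0.0332])]
door_tab [(0.63, [0.4583, 0.2582, 0.0257])]
well_floor [(0.96, [0.4404, 0.2947, 0.0156])]
battery_door [(0.44, [0.4559, 0.2568, 0.0262])]
cell_spent [(0.64, [0.4064, 0.2507, 0.0097]), (0.28, [0.3968, -0.1303, 0.0289])]
scene {'vertical_fov': 43.229813732882924, 'cx': 281.3955840156526, 'cy': 209.131351112983, 'R': array([[-0.69652512, -0.71732978, -0.01705114],
       [-0.39818629,  0.40618811, -0.82247121],
       [ 0.59690906, -0.56608233, -0.56855111]]), 't': array([0.46505441, 0.13204923, 1.10239515])}
logger [(0.94, [0.427, 0.3084, 0.0143])]
cell_fresh [(0.38, [0.4579, 0.3337, 0.0289])]
door_tab [(0.53, [0.4552, 0.2576, 0.0223])]
well_floor [(0.62, [0.4285, 0.3079, 0.0113])]
battery_door []
cell_spent [(0.65, [0.399, 0.2465, 0.0112])]
```

```bash
python3 - <<'E'
import cv2,numpy as np
from workcell import viewer
for c in('top','scene'):
    p=viewer.camera_params(c);f=210/np.tan(np.radians(p['vertical_fov']/2))
    q=p['R']@np.array([.442,.295,.024])+p['t'];u,v=f*q[0]/q[2]+p['cx'],f*q[1]/q[2]+p['cy']
    x0,y0=int(u)-66,int(v)-50;print(c,f,u,v,'crop origin',x0,y0,'x6')
    im=cv2.imread(f'pics/{c}0.png');cv2.imwrite(f'pics/{c}0c.png',cv2.resize(im[y0:y0+100,x0:x0+132],None,fx=6,fy=6,interpolation=cv2.INTER_CUBIC))
E
```

```text
top 456.67424922126906 243.6918509365606 216.72492539006487 crop origin 177 166 x6
scene 529.9965446674856 256.88427628330487 234.22642602390087 crop origin 190 184 x6
```

View pics/top0.png

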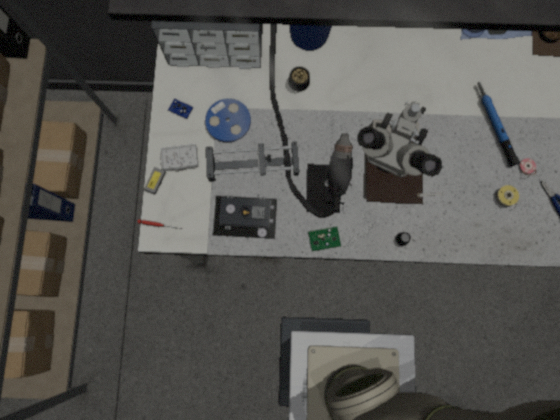

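View pics/top0c.png

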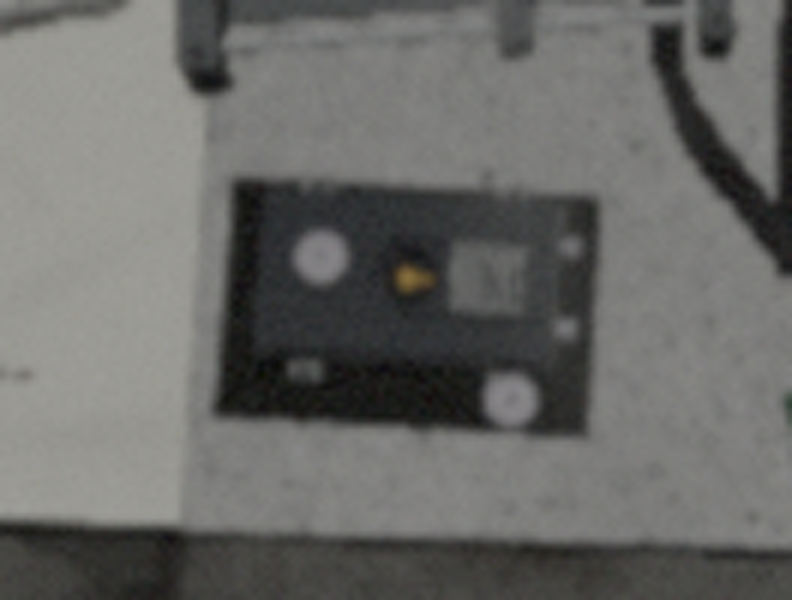

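View pics/scene0c.png

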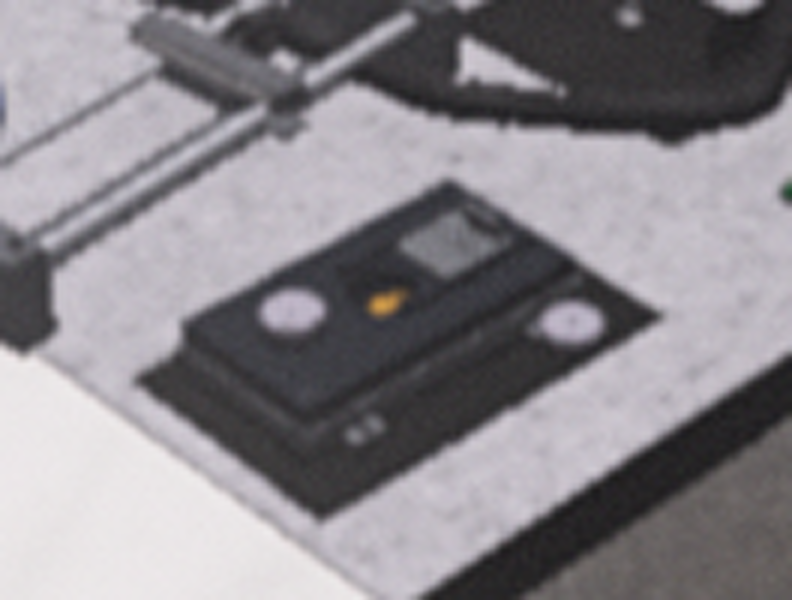

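```bash
cat > h.py <<'E'
import numpy as np,cv2
from workcell import viewer
def cam(c):
    p=viewer.camera_params(c);return p['R'],p['t'],210/np.tan(np.radians(p['vertical_fov']/2)),p['cx'],p['cy']
def proj(c,X):
    R,t,f,cx,cy=cam(c);q=np.atleast_2d(X)@R.T+t;return np.c_[f*q[:,0]/q[:,2]+cx,f*q[:,1]/q[:,2]+cy]
def ray(c,u,v,z):
    R,t,f,cx,cy=cam(c);d=R.T@np.array([(u-cx)/f,(v-cy)/f,1]);o=-R.T@t;return o+d*(z-o[2])/d[2]
org={'top':(177,166),'scene':(190,184)}
def crop(c,U,V,z):return ray(c,(U+.5)/6-.5+org[c][0],(V+.5)/6-.5+org[c][1],z)
E
python3 - <<'E'
from h import *
np.set_printoptions(precision=4,suppress=True)
for c,l in {'top':[('pad',235,180,.003),('pad',598,197,.003),('pad',587,433,.003),('pad',216,413,.003),('cell',320,257,.0317),('doorc',489,278,.0266),('spent',511,398,.0107)],
 'scene':[('padR',662,317,.003),('padN',322,518,.003),('padL',137,378,.003),('deckFar',447,182,.024),('deckR',583,270,.024),('deckN',307,418,.024),('deckL',185,326,.024),('cell',292,311,.0317),('doorc',452,243,.0266),('spent',572,323,.0107)]}.items():
    for n,U,V,z in l: print(c,n,crop(c,U,V,z))
for c in org:
    im=cv2.imread(f'pics/{c}0.png');x0,y0=org[c]
    a=im[y0+25:y0+65,x0+15:x0+100].astype(float);a=np.clip(255*(a/130)**.6,0,255).astype('uint8')
    cv2.imwrite(f'pics/{c}0d.png',cv2.resize(a,None,fx=9,fy=9,interpolation=cv2.INTER_CUBIC))
a=[cv2.imread(f'pics/{c}0d.png') for c in org];b=np.full((600,765,3),0,'uint8')
b[:300]=a[0][:300];b[300:]=a[1][:300];cv2.imwrite('pics/both.png',b)
E
```

```text
top pad [0.503  0.3767 0.003 ]
top pad [0.5003 0.2093 0.003 ]
top pad [0.3908 0.2107 0.003 ]
top pad [0.3944 0.3788 0.003 ]
top cell [0.462  0.3324 0.0317]
top doorc [0.4559 0.2567 0.0266]
top spent [0.4044 0.2453 0.0107]
scene padR [0.3868 0.2136 0.003 ]
scene padN [0.3913 0.3805 0.003 ]
scene padL [0.5002 0.3776 0.003 ]
scene deckFar [0.4886 0.2303 0.024 ]
scene deckR [0.4094 0.2333 0.024 ]
scene deckN [0.4168 0.364  0.024 ]
scene deckL [0.4897 0.3609 0.024 ]
scene cell [0.4604 0.3333 0.0317]
scene doorc [0.4547 0.2587 0.0266]
scene spent [0.4014 0.2472 0.0107]
```

View pics/both.png

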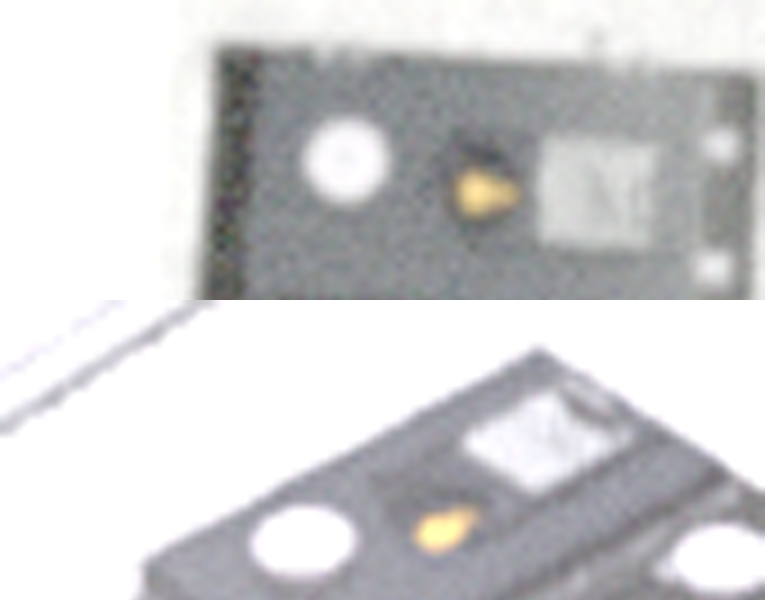

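```bash
python3 - <<'E'
from h import *
out=[]
for c in org:
    im=np.mean([viewer.camera(c).astype(float) for _ in range(10)],0);np.save(f'pics/{c}.npy',im)
    # rectified deck: cols -> world y from .37 down to .225, rows -> world x from .50 down to .41, 5 px/mm
    Y,X=np.meshgrid(np.arange(.37,.225,-.0002),np.arange(.495,.415,-.0002))
    p=proj(c,np.c_[X.ravel(),Y.ravel(),np.full(X.size,.024)]).astype('f4')
    r=cv2.remap(im.astype('f4'),p[:,0].reshape(X.shape),p[:,1].reshape(X.shape),cv2.INTER_CUBIC)
    k=90 if c=='top' else 110
    r=np.clip(255*(r/k)**.8,0,255).astype('uint8')
    for y in np.arange(.36,.23,-.01): cv2.line(r,(int((.37-y)/.0002),0),(int((.37-y)/.0002),8),(0,0,255),1)
    for x in np.arange(.49,.42,-.01): cv2.line(r,(0,int((.495-x)/.0002)),(8,int((.495-x)/.0002)),(0,0,255),1)
    out.append(r[:300])
    out[-1]=r[50:345]
b=np.vstack(out);cv2.imwrite('pics/rect.png',b);print(b.shape)
E
```

```text
(590, 725, 3)
```

View pics/rect.png

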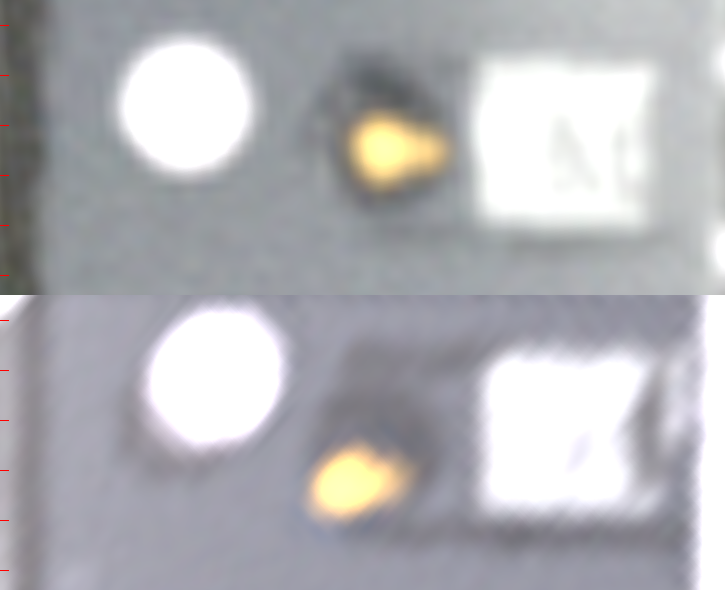

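View pics/scene0.png

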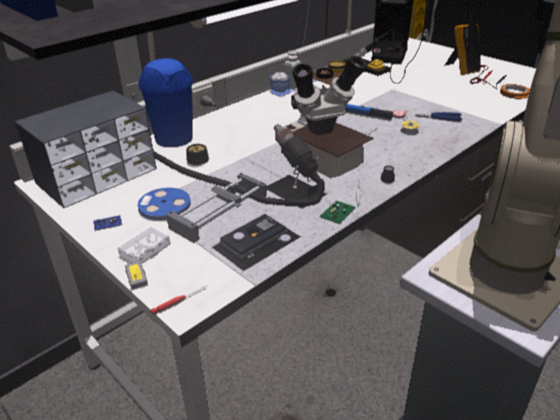

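```bash
python3 - <<'E'
from h import *
np.set_printoptions(precision=3,suppress=True)
for n,u,v in(('scopebase',366,203),('scopebase',425,203),('eye',427,163),('eye',372,140),('grey',335,195)):
    print(n,[ray('top',u,v,z) for z in(0,.3)])
E
```

```text
scopebase [array([ 0.496, -0.038,  0.   ]), array([0.427, 0.02 , 0.3  ])]
scopebase [array([ 0.501, -0.2  ,  0.   ]), array([ 0.431, -0.102,  0.3  ])]
eye [array([ 0.617, -0.21 ,  0.   ]), array([ 0.518, -0.11 ,  0.3  ])]
eye [array([ 0.68 , -0.057,  0.   ]), array([0.566, 0.006, 0.3  ])]
grey [array([0.516, 0.047, 0.   ]), array([0.442, 0.085, 0.3  ])]
```

>>> {"name": "arm_command", "arguments": {"plan": [{"dp": [30,-27.5,0]},{"dp": [30,-27.5,0]},{"dp": [30,-27.5,0]},{"dp": [30,-27.5,0]},{"dp": [30,-27.5,0]}], "grip": 0.7, "newtons": 20}}

```text
invalid input at $.plan[0]: expected keys dp, spin
```

>>> {"name": "arm_command", "arguments": {"plan": [{"dp": [30,-27.5,0]},{"dp": [30,-27.5,0]},{"dp": [30,-27.5,0]},{"dp": [30,-27.5,0]},{"dp": [30,-27.5,0]}]}}

```text
invalid input at $.plan[0]: expected keys dp, spin
```

>>> {"name": "arm_command", "arguments": {"plan": [{"dp": [30,-27.5,0],"spin": 0},{"dp": [30,-27.5,0],"spin": 0},{"dp": [30,-27.5,0],"spin": 0},{"dp": [30,-27.5,0],"spin": 0},{"dp": [30,-27.5,0],"spin": 0}], "grip": 0.7, "newtons": 20}}

```text
clock: 2.2
position: [0.333, -0.3851, 0.4049]
ee_rot: [0.979, 0.204, 0.0, 0.0]
ft_force: [1.1, 0.7, -0.4]
grip_width: 0.16
grasp_force: 0.0
```

>>> {"name": "arm_command", "arguments": {"plan": [{"dp": [30,-27.5,0],"spin": 0},{"dp": [30,-27.5,0],"spin": 0},{"dp": [30,-27.5,0],"spin": 0},{"dp": [30,-27.5,0],"spin": 0},{"dp": [30,-27.5,0],"spin": 0}]}}

```text
clock: 2.7
position: [0.4154, -0.199, 0.405]
ee_rot: [0.979, 0.204, 0.0, 0.0]
ft_force: [0.7, -0.4, 0.7]
grip_width: 0.147
grasp_force: 0.0
```

>>> {"name": "arm_command", "arguments": {"plan": [{"dp": [19,-44,0],"spin": 0},{"dp": [19,-44,0],"spin": 0},{"dp": [19,-44,0],"spin": 0},{"dp": [19,-44,0],"spin": 0},{"dp": [19,-44,0],"spin": -0.1}]}}

```text
clock: 3.2
position: [0.4135, 0.0409, 0.405]
ee_rot: [0.967, 0.253, 0.0, 0.001]
ft_force: [1.3, -0.2, 1.0]
grip_width: 0.149
grasp_force: 0.0
```

>>> {"name": "arm_command", "arguments": {"plan": [{"dp": [0,0,0],"spin": -0.14},{"dp": [0,0,0],"spin": -0.14},{"dp": [0,0,0],"spin": -0.14},{"dp": [0,0,0],"spin": -0.14},{"dp": [0,0,0],"spin": -0.14}]}}

```text
clock: 3.7
position: [0.414, 0.039, 0.4049]
ee_rot: [0.82, 0.572, 0.0, 0.0]
ft_force: [0.9, -0.3, 0.3]
grip_width: 0.151
grasp_force: 0.0
```

```bash
cat >> h.py <<'E'
def go(tx,ty,tz,yaw=None):
    "remaining shift in tool axes (mm) and spin to target TCP"
    from workcell import manip
    from scipy.spatial.transform import Rotation as Ro
    o=manip.get_obs();R=Ro.from_quat(o['ee_rot']);M=R.as_matrix();a=np.arctan2(M[1,0],M[0,0])
    print('t',o['clock'],'pos',np.round(o['position'],4),'yaw',a.round(4),'w',round(o['grip_width'],3),'F',np.round(o['ft_force'],1))
    print('shift mm',np.round(1e3*M.T@(np.array([tx,ty,tz])-o['position']),1),'spin',None if yaw is None else round(a-yaw,3))
E
python3 -c "
from h import *
go(.4652,.3640,.235,1.438)"
```

```text
t 3.7 pos [0.414  0.039  0.4049] yaw 1.2177 w 0.151 F [ 0.9 -0.3  0.3]
shift mm [322.6 -64.4 169.8] spin -0.22
```

>>> {"name": "arm_command", "arguments": {"plan": [{"dp": [46,-9,0],"spin": 0},{"dp": [46,-9,0],"spin": 0},{"dp": [46,-9,0],"spin": 0},{"dp": [46,-9,0],"spin": 0},{"dp": [46,-9,0],"spin": 0}]}}

```text
clock: 4.2
position: [0.4529, 0.2717, 0.4051]
ee_rot: [0.822, 0.569, 0.001, 0.0]
ft_force: [1.3, 0.5, -0.2]
grip_width: 0.146
grasp_force: 0.0
```

>>> {"name": "arm_command", "arguments": {"plan": [{"dp": [46,-9,20],"spin": 0},{"dp": [46,-10,30],"spin": 0},{"dp": [0,0,45],"spin": -0.11},{"dp": [0,0,45],"spin": -0.11},{"dp": [0,0,15],"spin": 0}]}}

```text
clock: 4.7
position: [0.4654, 0.3562, 0.2488]
ee_rot: [0.754, 0.657, -0.003, -0.0]
ft_force: [0.4, -1.3, -0.4]
grip_width: 0.152
grasp_force: 0.0
```

```bash
python3 -c "
from h import *
go(.4652,.3640,.2,1.438)
a=viewer.camera('scene');t=viewer.camera('top')
cv2.imwrite('pics/a.png',np.hstack([cv2.resize(x[y0:y0+110,x0:x0+110],None,fx=3.6,fy=3.6,interpolation=cv2.INTER_CUBIC) for x,x0,y0 in((a,190,164),(t,170,146))]))"
```

```text
t 4.7 pos [0.4654 0.3562 0.2488] yaw 1.4341 w 0.152 F [ 0.4 -1.3 -0.4]
shift mm [ 7.9 -1.  48.7] spin -0.004
```

View pics/a.png

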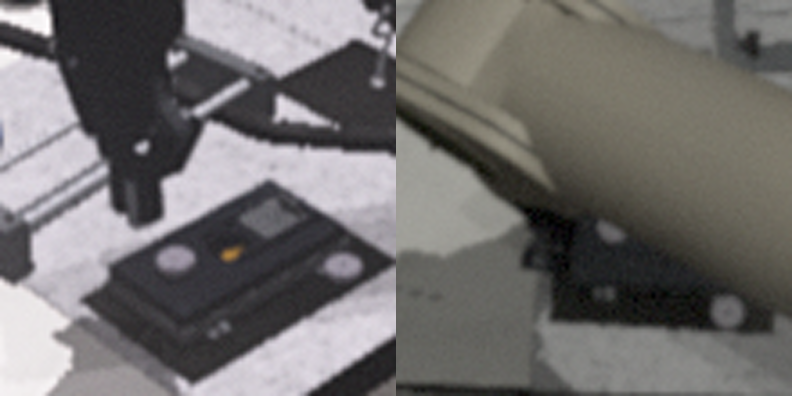

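>>> {"name": "arm_command", "arguments": {"plan": [{"dp": [8,-1,20],"spin": 0},{"dp": [0,0,20],"spin": 0},{"dp": [0,0,3],"spin": 0},{"dp": [0,0,0],"spin": 0}]}}

```text
clock: 5.2
position: [0.4672, 0.3654, 0.212]
ee_rot: [0.755, 0.655, 0.001, 0.0]
ft_force: [-0.4, 0.2, 0.4]
grip_width: 0.143
grasp_force: 0.0
```

>>> {"name": "arm_command", "arguments": {"plan": [{"dp": [0,0,2],"spin": 0},{"dp": [0,0,2],"spin": 0},{"dp": [0,0,0],"spin": 0}]}}

```text
clock: 5.5
position: [0.4667, 0.3652, 0.2067]
ee_rot: [0.755, 0.656, 0.0, 0.0]
ft_force: [-0.1, 0.2, 0.1]
grip_width: 0.151
grasp_force: 0.0
```

>>> {"name": "arm_command", "arguments": {"plan": [{"dp": [0,0,1],"spin": 0},{"dp": [0,0,1],"spin": 0},{"dp": [0,0,0],"spin": 0}]}}

```text
clock: 5.8
position: [0.4665, 0.3652, 0.2041]
ee_rot: [0.755, 0.656, -0.0, 0.0]
ft_force: [-0.5, 0.3, -0.2]
grip_width: 0.151
grasp_force: 0.0
```

>>> {"name": "arm_command", "arguments": {"plan": [{"dp": [0,0,2],"spin": 0},{"dp": [0,0,1.5],"spin": 0},{"dp": [0,0,0],"spin": 0}]}}

```text
clock: 6.1
position: [0.4665, 0.3652, 0.2004]
ee_rot: [0.754, 0.656, -0.0, 0.0]
ft_force: [-0.6, 0.3, 0.4]
grip_width: 0.148
grasp_force: 0.0
```

>>> {"name": "arm_command", "arguments": {"plan": [{"dp": [0,0,1],"spin": 0},{"dp": [0,0,0],"spin": 0}]}}

```text
clock: 6.3
position: [0.4665, 0.3652, 0.1995]
ee_rot: [0.754, 0.656, -0.0, 0.0]
ft_force: [-0.9, -0.2, -0.0]
grip_width: 0.155
grasp_force: 0.0
```

>>> {"name": "arm_command", "arguments": {"plan": [{"dp": [0,0,1],"spin": 0},{"dp": [0,0,0],"spin": 0}]}}

```text
clock: 6.5
position: [0.4665, 0.3652, 0.1986]
ee_rot: [0.754, 0.656, -0.0, 0.0]
ft_force: [-0.3, 0.3, -0.2]
grip_width: 0.15
grasp_force: 0.0
```

```bash
python3 -c "
from h import *
go(.4652,.3640,.2,1.438)
a=viewer.camera('scene')
cv2.imwrite('pics/b.png',cv2.resize(a[184:284,190:322],None,fx=6,fy=6,interpolation=cv2.INTER_CUBIC))"
```

```text
t 6.5 pos [0.4665 0.3652 0.1986] yaw 1.4319 w 0.15 F [-0.3  0.3 -0.2]
shift mm [-1.4 -1.1 -1.4] spin -0.006
```

View pics/b.png

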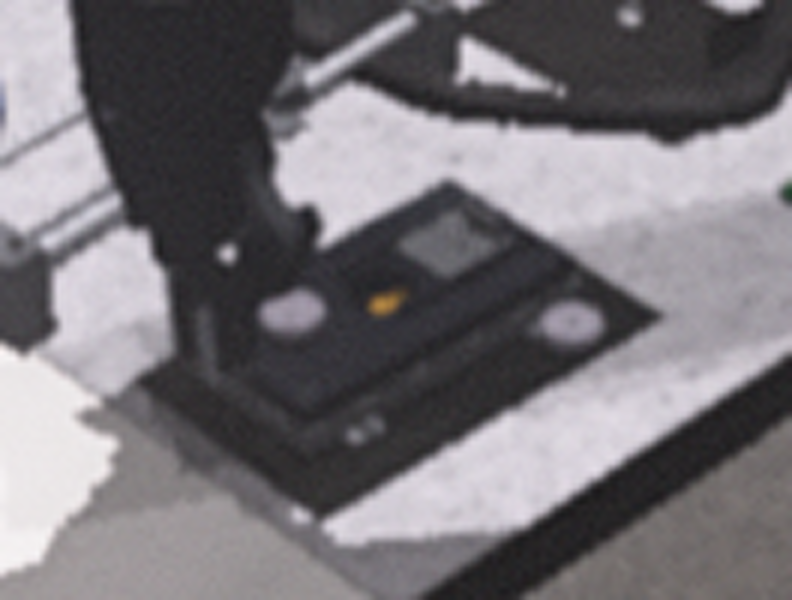

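>>> {"name": "arm_command", "arguments": {"plan": [{"dp": [0,-1,1],"spin": 0},{"dp": [0,0,0],"spin": 0}]}}

```text
clock: 6.75
position: [0.4657, 0.3654, 0.1979]
ee_rot: [0.755, 0.656, 0.0, 0.0]
ft_force: [0.9, -0.9, 1.1]
grip_width: 0.152
grasp_force: 0.7
```

>>> {"name": "arm_command", "arguments": {"plan": [{"dp": [-5,0,0],"spin": 0},{"dp": [-3,0,0],"spin": 0},{"dp": [-3,0,0],"spin": 0},{"dp": [0,0,0],"spin": 0}]}}

```text
clock: 7.15
position: [0.464, 0.3541, 0.1979]
ee_rot: [0.755, 0.656, -0.0, 0.0]
ft_force: [-0.6, -0.5, 5.6]
grip_width: 0.151
grasp_force: 2.3
```

>>> {"name": "arm_command", "arguments": {"plan": [{"dp": [0,0,-1.5],"spin": 0},{"dp": [-4,0,0],"spin": 0},{"dp": [-4,0,0],"spin": 0},{"dp": [-4,0,0],"spin": 0},{"dp": [-4,0,0],"spin": 0}]}}

```text
clock: 7.65
position: [0.4617, 0.3381, 0.199]
ee_rot: [0.755, 0.656, -0.0, 0.0]
ft_force: [0.1, 0.3, 0.5]
grip_width: 0.153
grasp_force: 0.0
```

```bash
python3 -c "
from h import *
go(.4560,.2955,.1994,1.438)
a=viewer.camera('scene')
cv2.imwrite('pics/c.png',cv2.resize(a[184:284,190:322],None,fx=6,fy=6,interpolation=cv2.INTER_CUBIC))"
```

```text
t 7.65 pos [0.4617 0.3381 0.199 ] yaw 1.4316 w 0.153 F [0.1 0.3 0.5]
shift mm [-43.    0.2  -0.3] spin -0.006
```

View pics/c.png

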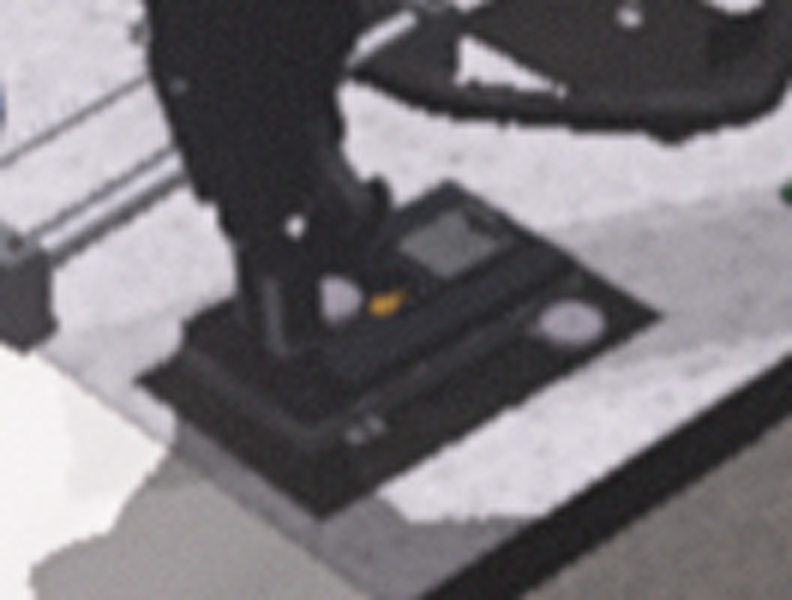

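>>> {"name": "arm_command", "arguments": {"plan": [{"dp": [-4,0,0],"spin": 0},{"dp": [-4,0,0],"spin": 0},{"dp": [-3,0,0],"spin": 0},{"dp": [0,0,0],"spin": 0}]}}

```text
clock: 8.1
position: [0.4603, 0.3272, 0.1992]
ee_rot: [0.755, 0.656, -0.0, 0.0]
ft_force: [0.3, 0.2, 0.3]
grip_width: 0.15
grasp_force: 0.0
```

>>> {"name": "arm_command", "arguments": {"plan": [{"dp": [-2,0,0],"spin": 0},{"dp": [-2,0,0],"spin": 0},{"dp": [-1,0,0],"spin": 0},{"dp": [0,0,0],"spin": 0}]}}

```text
clock: 8.5
position: [0.4596, 0.3227, 0.1992]
ee_rot: [0.755, 0.656, -0.0, 0.0]
ft_force: [0.0, -0.0, 0.5]
grip_width: 0.151
grasp_force: 0.0
```

```bash
python3 -c "
from h import *
go(.4560,.2955,.1994,1.438)
a=viewer.camera('scene')
cv2.imwrite('pics/d.png',cv2.resize(a[184:284,190:322],None,fx=6,fy=6,interpolation=cv2.INTER_CUBIC))"
```

```text
t 8.5 pos [0.4596 0.3227 0.1992] yaw 1.4317 w 0.151 F [ 0.  -0.   0.5]
shift mm [-27.4   0.2  -0.2] spin -0.006
```

View pics/d.png

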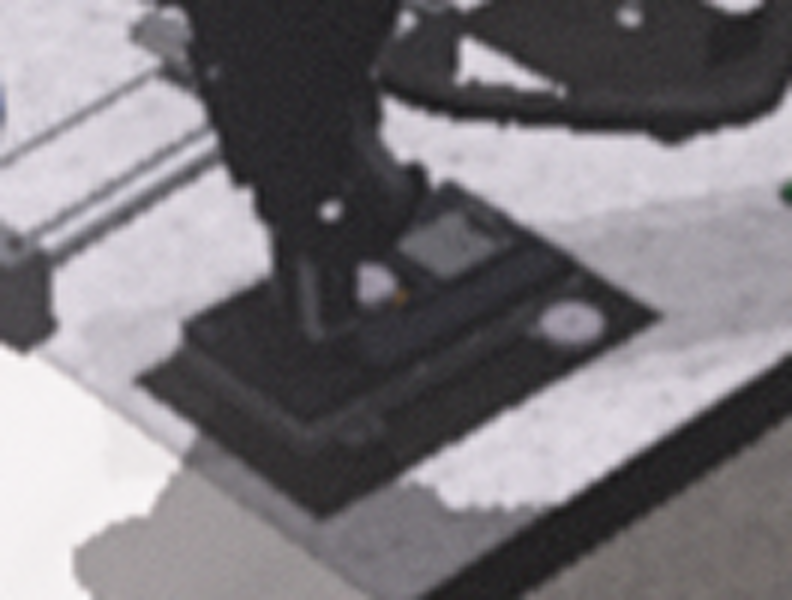

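```bash
cat >> h.py <<'E'
def blob(c='scene',n=3):
    "bright cell blob on the deck: pixel stats, and front extent on plane z=deck / cell top"
    im=np.mean([viewer.camera(c).astype('f4') for _ in range(n)],0)
    poly=proj(c,[[.485,.365,.028],[.485,.278,.028],[.43,.278,.028],[.43,.365,.028]])
    m=np.zeros(im.shape[:2],'uint8');cv2.fillPoly(m,[poly.round().astype(int)],1)
    b=(im.min(2)>105)&(m>0);n,_,st,ce=cv2.connectedComponentsWithStats(b.astype('uint8'))
    for i in range(1,n):
        if st[i][4]>8: print('blob',st[i],ce[i].round(1),'mean',im[_==i].mean().round(),'at .0317',ray(c,*ce[i],.0317).round(4),'at .0232',ray(c,*ce[i],.0232).round(4))
    hs=(im[...,0]*1.4<im[...,2])&(m>0);print('amber px',hs.sum())
E
python3 -c "
from h import *
blob()"
```

```text
amber px 0
```

>>> {"name": "arm_command", "arguments": {"plan": [{"dp": [-1.5,0,0],"spin": 0},{"dp": [-1.5,0,0],"spin": 0},{"dp": [0,0,0],"spin": 0}]}}

```text
clock: 9.0
position: [0.4592, 0.3195, 0.1991]
ee_rot: [0.755, 0.656, -0.0, 0.0]
ft_force: [0.2, -0.0, -0.2]
grip_width: 0.148
grasp_force: 0.0
```

```bash
python3 -c "
from h import *
blob()
go(.4560,.2955,.1994,1.438)"
```

```text
amber px 0
t 9.15 pos [0.4592 0.3198 0.1992] yaw 1.4317 w 0.149 F [ 0.6 -0.7  0. ]
shift mm [-24.5   0.2  -0.2] spin -0.006
```

```bash
python3 -c "
from h import *
d=cv2.imread('pics/d.png')
a=cv2.resize(d,(132,100),interpolation=cv2.INTER_AREA)
n=viewer.camera('scene')[184:284,190:322]
for x in(a,n): print(x.min(2)[36:58,52:80]);print()
print(n[36:58,60:78,2].astype(int)-n[36:58,60:78,0])
"
```

```text
[[ 41  68 106 104  70  43  35  37  39  41  37  38  41  41  38  37  40  49
   48  54  63  86  98 100  96  77  54  56]
 [ 39  40  50  47  43  39  41  37  38  41  38  34  37  37  36  38  51  63
   66  75  84  97 104 104  99  83  62  50]
 [ 40  35  39  37  37  42  38  37  40  39  34  36  35  35  36  48  65  82
   87  94  98  99 100 104  97  91  75  67]
 [ 42  41  38  41  40  40  41  40  40  39  36  37  38  35  50  72  89  99
  103 102 101  99  97  99  94  97  94  88]
 [ 42  39  38  41  42  38  37  39  39  38  36  38  35  43  67  95 105 105
  106 104 104 103  96  96  93  90  98  98]
 [ 38  40  43  43  38  41  41  39  40  40  37  38  40  46  70  94 100 103
  104 103 103 104  99  98  95  89  98  98]
 [ 40  39  40  39  39  42  39  40  39  40  39  39  44  46  51  68  82  93
  103 101 104 104 103 102 100 101  98  93]
 [ 44  43  42  39  39  40  41  47  61  63  58  54  49  47  48  51  60  74
   89  95 102 103 102 103 103  99  86  74]
 [ 54  44  41  43  40  39  41  65 102 110 108  95  72  50  46  49  49  50
   62  78  93 102 103 101  92  82  62  49]
 [ 59  44  39  46  43  39  42  77 130 146 143 1
[... 4606 characters left out ...]
-6 -4 -5 -4 -3]
 [-5 -3 -3  0 -1 -2 -3 -2 -4 -5 -5 -6 -3 -5 -4 -4 -2 -3]
 [-1 -4 -9 -4 -3 -2  4  6  1 -7 -5 -4 -6 -2 -4 -2 -4 -3]
 [-3 -4 -7 -3 -5 -3  3 15  6 -2 -4 -5 -3 -4 -3 -4 -5 -5]
 [-2 -2 -2 -3 -4 -5  5 18  5 -4  0 -2  2 -1 -2 -4 -6 -6]
 [ 0  3  7  0 -3 -5 -3  4  1 -4 -2 -3 -4 -6 -2 -6 -5 -5]
 [ 2  7 13  8  0 -4 -3 -2 -3 -3 -4 -4 -7 -5 -5 -3 -5 -7]
 [-1  2  3  5  1 -5 -2 -4 -1 -6 -2 -4 -6 -3 -2 -7 -8 -4]
 [-1 -3 -4 -7 -5 -4 -5 -8 -3 -7 -7 -6 -6 -5 -5 -5 -6 -2]
 [-2 -6 -7 -3 -7 -4 -5 -3 -5 -6 -4 -7 -5 -7 -3 -4 -6 -2]
 [-5 -2 -7 -3 -6 -6 -2 -6 -5 -7 -7 -5 -6 -4  0  0 -1 -3]
 [-5 -3 -4 -3 -4 -3 -7 -6 -5 -4 -6 -4 -4  0 -4 -2 -1 -3]
 [-3  2 -5 -7 -3 -3 -7 -1 -5 -2 -4 -2 -1 -1 -3 -2 -3 -3]]
```

>>> {"name": "arm_command", "arguments": {"plan": [{"dp": [15,0,0],"spin": 0},{"dp": [15,0,-10],"spin": 0},{"dp": [15,0,-40],"spin": 0},{"dp": [0,0,-40],"spin": 0},{"dp": [0,0,0],"spin": 0}]}}

```text
clock: 9.7
position: [0.4659, 0.3665, 0.2945]
ee_rot: [0.754, 0.657, 0.004, 0.0]
ft_force: [0.1, -0.2, 0.3]
grip_width: 0.145
grasp_force: 0.0
```

```bash
python3 -c "
from h import *
go(.4560,.2955,.1994,1.438)
n=viewer.camera('scene')[184:284,190:322];cv2.imwrite('pics/e.png',n)
print(n.min(2)[36:60,44:76])
for t in('cell_fresh','door_tab'):print(finder.find_in('scene',t) if 0 else [(r['score'],r['position']) for r in __import__('workcell').finder.find_in('scene',t)])
from h import proj
for x,y,z in((0,0,24),(13.5,0,24),(-13.5,0,24),(0,13.5,24),(0,-13.5,24),(0,0,15.5)): print(x,y,z,(proj('scene',[.4555+x/1e3,.2965+y/1e3,z/1e3])-[190,184]).round(1))
"
```

```text
t 9.7 pos [0.4659 0.3665 0.2945] yaw 1.4328 w 0.145 F [ 0.1 -0.2  0.3]
shift mm [-72.2  -0.5  94.7] spin -0.005
[[206 205 205 204 208 205 205 202 202 195 192 202 208 211 207 204 184 158
  125  91  68  55  55  53  54  56  55  63  67  91 105 112]
 [202 203 203 206 208 204 205 206 203 198 198 206 211 203 184 170 127  87
   65  54  51  55  57  56  60  67  74  83  98 109 108 116]
 [202 199 203 205 207 205 203 203 205 206 207 206 195 176 134 107  68  52
   55  53  51  53  53  60  71  88  96 106 104 109 107 113]
 [202 200 201 204 204 208 205 203 209 207 207 186 149 112  77  61  50  57
   54  58  53  54  61  79  89 108 108 108 102 103  95 103]
 [205 204 206 209 211 210 210 211 204 189 165 124  80  61  55  56  57  55
   55  52  54  51  73  97 107 106 106 106 103 101  94  94]
 [207 207 207 207 210 212 203 189 163 127  91  68  57  55  56  59  57  59
   51  43  48  52  70  92 105 105 100 104 103 100 101  98]
 [208 208 204 203 200 184 161 126  91  61  51  52  53  52  58  55  53  50
   43  43  47  53  57  65  88  93 108 105 106 103 102 104]
 [207 205 197 180 157 122  87  64  53  51  53  52  54  55
[... 1652 characters left out ...]
53  54  46  49  41]
 [ 58  56  58  56  56  58  59  54  55  54  56  54  56  53  55  56  56  55
   55  52  55  57  52  53  52  54  49  43  47  45  45  42]
 [ 58  63  56  58  58  54  59  53  55  57  59  53  60  56  56  52  57  52
   52  53  52  54  53  54  50  48  47  42  41  41  41  50]
 [ 57  55  58  54  57  54  57  54  56  60  56  56  54  58  56  54  52  53
   54  58  55  55  51  52  42  46  44  41  51  48  53  59]
 [ 57  59  55  59  60  53  52  59  54  57  52  55  56  53  54  55  57  53
   57  53  55  47  51  48  42  45  42  46  50  59  56  54]]
[]
[]
0 0 24 [[62.4 48. ]]
13.5 0 24 [[58.4 45.4]]
-13.5 0 24 [[66.4 50.5]]
0 13.5 24 [[57.9 50.6]]
0 -13.5 24 [[66.8 45.4]]
0 0 15.5 [[62.6 51. ]]
```

>>> {"name": "arm_command", "arguments": {"plan": [{"dp": [-10,0,40],"spin": 0},{"dp": [-10,0,40],"spin": 0},{"dp": [-10,0,12],"spin": 0},{"dp": [0,0,0],"spin": 0},{"dp": [0,0,0],"spin": 0}], "grip": 1}}

```text
clock: 10.35
position: [0.4606, 0.3356, 0.1976]
ee_rot: [0.754, 0.657, 0.0, -0.001]
ft_force: [-3.1, 4.6, 5.9]
grip_width: -0.003
grasp_force: 3.1
```

```bash
python3 -c "
from h import *
go(.4590,.3175,.200,1.438)
"
```

```text
t 10.35 pos [0.4606 0.3356 0.1976] yaw 1.4328 w -0.003 F [-3.1  4.6  5.9]
shift mm [-18.2   0.9  -2.5] spin -0.005
```

>>> {"name": "arm_command", "arguments": {"plan": [{"dp": [0,0,-2.2],"spin": 0},{"dp": [-3,0.5,0],"spin": 0},{"dp": [-4,0,0],"spin": 0},{"dp": [-4,0,0],"spin": 0},{"dp": [0,0,0],"spin": 0}]}}

```text
clock: 10.85
position: [0.4603, 0.3227, 0.1991]
ee_rot: [0.755, 0.656, -0.0, 0.0]
ft_force: [-0.2, 0.4, -0.3]
grip_width: -0.003
grasp_force: 0.0
```

>>> {"name": "arm_command", "arguments": {"plan": [{"dp": [-2,0,0],"spin": 0},{"dp": [-2,0,0],"spin": 0},{"dp": [0,0,0],"spin": 0}]}}

```text
clock: 11.15
position: [0.4597, 0.3195, 0.1994]
ee_rot: [0.755, 0.656, -0.0, 0.0]
ft_force: [-0.1, 0.1, 0.0]
grip_width: 0.001
grasp_force: 0.0
```

>>> {"name": "arm_command", "arguments": {"plan": [{"dp": [-2,0,0],"spin": 0},{"dp": [-1,0,0],"spin": 0},{"dp": [0,0,0],"spin": 0}]}}

```text
clock: 11.45
position: [0.4592, 0.3166, 0.1994]
ee_rot: [0.755, 0.656, -0.0, 0.0]
ft_force: [0.1, -0.5, 0.5]
grip_width: -0.003
grasp_force: 0.0
```

>>> {"name": "arm_command", "arguments": {"plan": [{"dp": [10,0,-10],"spin": 0},{"dp": [0,0,-40],"spin": 0},{"dp": [-30,0,-20],"spin": -0.06},{"dp": [-45,0,0],"spin": -0.05},{"dp": [-35,0,0],"spin": 0}]}}

```text
clock: 11.95
position: [0.4518, 0.2165, 0.2706]
ee_rot: [0.716, 0.698, 0.001, 0.001]
ft_force: [-0.4, -0.5, 0.2]
grip_width: 0.003
grasp_force: 0.0
```

```bash
cat >> h.py <<'E'
def rect(c,z=.0235,n=4,ox=.456,oy=.2957 ,step=2.5):
    im=np.mean([viewer.camera(c).astype('f4') for _ in range(n)],0)
    ys=np.arange(25,-25,-step);xs=np.arange(20,-20.1,-step)
    Y,X=np.meshgrid(ys,xs);p=proj(c,np.c_[ox+X.ravel()/1e3+.02*Y.ravel()/1e3,oy+Y.ravel()/1e3-.02*X.ravel()/1e3,np.full(X.size,z)]).astype('f4')
    r=cv2.remap(im,p[:,0].reshape(X.shape),p[:,1].reshape(X.shape),cv2.INTER_LINEAR).mean(2)
    print(c,'y:',ys)
    for x,row in zip(xs,r): print('%6.1f'%x,' '.join('%3d'%v for v in row))
E
python3 -c "
from h import *
from workcell import finder
go(.455,.218,.205,1.55)
rect('scene');rect('top')
for c in('top','scene'):
  for t in('cell_fresh','battery_door'):print(c,t,[(r['score'],r['position']) for r in finder.find_in(c,t)])
"
```

```text
t 11.95 pos [0.4518 0.2165 0.2706] yaw 1.5445 w 0.003 F [-0.4 -0.5  0.2]
shift mm [ 1.6  3.1 65.6] spin -0.005
scene y: [ 25.   22.5  20.   17.5  15.   12.5  10.    7.5   5.    2.5   0.   -2.5
  -5.   -7.5 -10.  -12.5 -15.  -17.5 -20.  -22.5]
  20.0  69  69  66  66  65  64  62  62  59  55  57  60  56  54  55  55  54  52  53  55
  17.5  69  67  66  66  65  64  62  60  58  64  74  68  58  50  51  50  49  49  51  56
  15.0  67  67  66  66  65  63  63  64  77  94 106  91  61  53  49  49  49  52  55  72
  12.5  67  67  67  68  66  65  66  79 103 134 129 105  78  57  50  51  55  55  61  79
  10.0  67  67  68  67  65  65  71  94 123 138 140 116  86  60  50  53  55  57  63  79
   7.5  67  67  67  66  64  64  75 100 122 136 140 133  95  57  50  51  54  57  63  83
   5.0  66  66  66  66  63  59  70  98 119 134 151 134  98  69  50  49  52  57  63  78
   2.5  66  66  66  65  60  56  70  96 115 131 142 133 107  78  57  45  50  55  61  73
   0.0  66  68  67  64  58  53  64  91 109 122 131 129 124  92  54  47  50  54  58  66
  -2.5  66  67  66  63  56  51  61  77  96 109 120 135 126  94  59  46  50
[... 1674 characters left out ...]
02  95  79  56  39  32  29  28  40
  -7.5  49  48  46  47  46  46  58  72  86  94  97  93  82  62  41  27  26  27  28  41
 -10.0  48  50  50  49  48  46  49  57  68  76  79  72  61  44  30  25  23  27  30  41
 -12.5  47  50  48  50  49  49  49  49  51  54  54  47  38  32  26  28  24  25  28  38
 -15.0  48  49  49  49  48  48  47  46  43  38  33  30  28  28  25  27  26  23  27  31
 -17.5  50  49  49  48  46  46  44  40  36  31  29  27  27  29  27  26  27  24  26  26
 -20.0  49  48  45  42  40  40  37  34  31  30  29  23  25  30  30  30  28  27  26  26
top cell_fresh []
top battery_door []
scene cell_fresh [(0.59, [0.4507, 0.3041, 0.0269])]
scene battery_door [(0.43, [0.4548, 0.2559, 0.0286])]
```

```bash
python3 -c "
from h import *
import h
ims={c:np.load(f'pics/{c}.npy') for c in org}
h.viewer.camera=lambda c:ims[c]
rect('scene',.0317,1,.4608,.333);rect('top',.0317,1,.462,.3324)
"
```

```text
scene y: [ 25.   22.5  20.   17.5  15.   12.5  10.    7.5   5.    2.5   0.   -2.5
  -5.   -7.5 -10.  -12.5 -15.  -17.5 -20.  -22.5]
  20.0  77  78  76  80  80  81  83  84  85  83  82  76  83  74  72  68  75  74  79  78
  17.5  67  64  65  64  66  64  66  65  65  65  63  65  62  61  58  61  59  62  60  63
  15.0  67  66  65  65  65  64  63  64  65  72  76  74  76  69  65  60  59  62  62  61
  12.5  67  67  66  67  66  64  65  69  89 107 113 112 109  96  73  66  61  62  63  62
  10.0  67  67  66  67  66  64  72 103 137 154 155 156 147 126  98  73  65  62  63  63
   7.5  67  67  67  66  65  71 103 147 176 183 181 182 174 150 124  90  66  62  63  63
   5.0  68  67  67  66  68  88 134 179 191 188 188 187 184 172 141 101  72  60  62  62
   2.5  67  67  67  65  71 105 159 186 189 186 184 187 187 180 155 108  70  62  62  61
   0.0  67  67  67  64  73 117 164 184 184 182 182 187 189 183 155 107  72  62  62  60
  -2.5  67  67  65  61  76 119 157 175 177 178 186 189 189 184 155 100  65  62  62  56
  -5.0  67  66  62  61  72 106 140 156 170 183 186 188 187 178 138  79  62  61  58  50
  -7.5  67 
[... 1419 characters left out ...]
  47
  -2.5  42  46  47  48  55  75 105 123 129 127 127 128 129 125 109  82  59  49  48  46
  -5.0  43  47  47  48  50  64  92 116 126 128 129 129 127 118  98  73  54  49  48  45
  -7.5  43  47  47  47  47  52  70  98 114 122 125 123 118 104  82  61  51  48  48  45
 -10.0  42  46  47  48  48  47  54  71  91 103 109 106  98  82  64  52  49  48  48  47
 -12.5  43  46  46  47  48  47  48  54  65  74  79  76  69  60  51  48  48  48  48  48
 -15.0  43  47  47  47  47  47  47  49  50  52  53  53  50  48  48  49  48  48  48  48
 -17.5  44  47  47  48  47  48  49  48  48  48  48  49  48  48  49  48  48  48  49  50
 -20.0  46  46  47  48  47  48  48  48  47  48  48  48  48  48  48  48  48  49  50  50
```

>>> {"name": "arm_command", "arguments": {"plan": [{"dp": [45,-1,0],"spin": 0},{"dp": [45,-1,0],"spin": 0},{"dp": [30,-1,20],"spin": 0},{"dp": [0,0,30],"spin": 0},{"dp": [0,0,15],"spin": 0}]}}

```text
clock: 13.05
position: [0.4513, 0.3378, 0.202]
ee_rot: [0.717, 0.698, -0.001, -0.001]
ft_force: [0.1, -1.0, -0.5]
grip_width: 0.002
grasp_force: 0.0
```

>>> {"name": "arm_command", "arguments": {"plan": [{"dp": [0,0,0],"spin": 0}]}}

```text
clock: 13.15
position: [0.4519, 0.3362, 0.2023]
ee_rot: [0.717, 0.697, -0.002, -0.0]
ft_force: [0.3, -1.4, 0.6]
grip_width: -0.004
grasp_force: 0.0
```

```bash
python3 -c "
from h import *
go(.457,.326,.1993,1.55)"
```

```text
t 13.15 pos [0.4519 0.3362 0.2023] yaw 1.5417 w -0.004 F [ 0.3 -1.4  0.6]
shift mm [-10.1   5.4   3. ] spin -0.008
```

>>> {"name": "arm_command", "arguments": {"plan": [{"dp": [-4,5,2],"spin": 0},{"dp": [-3,0,1],"spin": 0},{"dp": [-4,0,0],"spin": 0},{"dp": [-4,0,0],"spin": 0},{"dp": [0,0,0],"spin": 0}]}}

```text
clock: 13.65
position: [0.4572, 0.3212, 0.2018]
ee_rot: [0.718, 0.696, 0.0, 0.0]
ft_force: [-0.5, -0.0, -1.0]
grip_width: 0.001
grasp_force: 0.0
```

>>> {"name": "arm_command", "arguments": {"plan": [{"dp": [-2,0,0],"spin": 0},{"dp": [-2,0,0],"spin": 0},{"dp": [-2,0,0],"spin": 0},{"dp": [0,0,0],"spin": 0}]}}

```text
clock: 14.05
position: [0.4568, 0.3158, 0.2014]
ee_rot: [0.717, 0.697, -0.0, 0.0]
ft_force: [0.4, 0.1, -0.2]
grip_width: -0.001
grasp_force: 0.0
```

```bash
python3 -c "
from h import *
go(.457,.3125,.1993,1.55)
rect('scene',n=2)"
```

```text
t 14.05 pos [0.4568 0.3158 0.2014] yaw 1.5415 w -0.001 F [ 0.4  0.1 -0.2]
shift mm [-3.2  0.3  2.1] spin -0.008
scene y: [ 25.   22.5  20.   17.5  15.   12.5  10.    7.5   5.    2.5   0.   -2.5
  -5.   -7.5 -10.  -12.5 -15.  -17.5 -20.  -22.5]
  20.0  51  63  69  62  66  74  76  63  46  41  43  41  40  40  41  39  46  46  46  48
  17.5  54  65  62  63  70  73  68  47  42  41  42  40  40  39  40  42  44  45  47  52
  15.0  57  61  61  67  76  70  53  43  41  41  42  42  39  42  43  43  45  47  51  64
  12.5  55  58  63  74  72  56  44  40  40  41  42  39  49  52  50  46  49  50  55  73
  10.0  52  62  72  73  60  45  39  40  42  40  42  55  74  77  56  50  49  51  57  75
   7.5  57  70  74  65  49  40  42  42  40  40  55  88 113  92  68  51  46  48  54  78
   5.0  64  75  72  55  42  42  42  42  40  49  83 126 131 105  74  54  45  48  56  74
   2.5  68  75  66  53  44  44  44  44  46  69 114 136 135 119  88  58  46  48  56  74
   0.0  69  71  59  50  47  48  48  50  63  92 125 138 145 129  99  64  46  48  55  72
  -2.5  62  59  51  47  49  48  53  62  74  94 118 133 141 141 101  61  46  47  54  72
  -5.0  51  50  46  47  46  49  56  64  74  88 102 119 133 125  93  52  46  49  52  71
  -7.5  43  43  42  44  44  49  57  64  68  76  87 101 111 105  64  46  49  51  56  74
 -10.0  42  40  42  42  45  51  59  60  61  64  70  81  84  67  52  48  51  52  56  72
 -12.5  42  42  43  44  50  54  55  55  54  54  56  59  57  50  48  51  51  48  55  62
 -15.0  42  42  43  49  53  53  53  52  51  47  47  48  46  44  46  48  48  47  47  52
 -17.5  39  43  47  51  55  54  54  52  50  45  45  44  43  43  45  45  45  44  45  43
 -20.0  42  45  48  51  54  53  54  52  50  48  48  45  45  46  47  47  46  48  48  46
```

>>> {"name": "arm_command", "arguments": {"plan": [{"dp": [-1.5,0,0.8],"spin": 0},{"dp": [-1.5,0,0],"spin": 0},{"dp": [-1,0,0],"spin": 0},{"dp": [0,0,0],"spin": 0}]}}

```text
clock: 14.55
position: [0.4567, 0.3118, 0.2005]
ee_rot: [0.717, 0.697, -0.0, 0.0]
ft_force: [-0.3, 0.0, 0.3]
grip_width: -0.002
grasp_force: 0.0
```

```bash
python3 -c "
from h import *
go(.457,.3105,.1993,1.55)
rect('scene',n=1)"
```

```text
t 14.55 pos [0.4567 0.3118 0.2005] yaw 1.5416 w -0.002 F [-0.3  0.   0.3]
shift mm [-1.3  0.4  1.2] spin -0.008
scene y: [ 25.   22.5  20.   17.5  15.   12.5  10.    7.5   5.    2.5   0.   -2.5
  -5.   -7.5 -10.  -12.5 -15.  -17.5 -20.  -22.5]
  20.0  46  47  52  62  63  60  65  74  70  53  43  41  41  41  40  40  40  43  44  45
  17.5  46  47  55  60  61  63  73  75  60  46  41  40  40  42  41  39  42  45  47  50
  15.0  45  52  61  62  61  73  73  62  49  41  42  40  40  41  39  40  45  47  50  66
  12.5  47  57  63  61  71  71  63  52  42  40  42  41  39  40  41  47  49  50  53  73
  10.0  50  56  59  69  74  66  53  43  42  42  41  39  40  47  53  52  51  50  54  74
   7.5  49  54  66  75  72  55  42  39  41  42  40  41  51  70  74  58  49  47  54  77
   5.0  48  57  72  74  64  48  41  40  40  40  39  52  87 105  93  68  46  48  56  75
   2.5  47  62  76  71  58  44  42  42  42  40  54  86 123 139 109  66  49  48  56  73
   0.0  49  61  70  65  52  42  47  53  59  68  91 125 152 144 113  70  46  46  54  69
  -2.5  47  57  64  58  48  49  66  87  97 110 132 154 158 149 111  65  46  48  56  71
  -5.0  45  52  54  51  44  64  94 119 135 144 156 159 157 142 106  59  47  51  56  72
  -7.5  44  46  46  41  44  64 104 131 147 154 155 156 148 128  80  49  48  50  56  74
 -10.0  42  41  40  39  44  59  89 117 134 138 139 136 127  91  61  48  49  52  54  74
 -12.5  43  42  39  40  40  53  71  92 105 105 103  97  83  61  49  50  51  51  55  64
 -15.0  43  41  39  39  42  47  59  68  70  65  61  59  50  44  46  48  46  46  47  52
 -17.5  42  40  41  42  45  51  52  52  48  47  46  46  43  43  46  46  44  44  45  43
 -20.0  42  41  42  43  47  54  51  50  50  46  46  47  44  45  47  47  46  48  45  45
```

>>> {"name": "arm_command", "arguments": {"plan": [{"dp": [3,0,-10],"spin": 0},{"dp": [0,0,-40],"spin": 0},{"dp": [-30,0,-20],"spin": 0},{"dp": [-45,0,0],"spin": 0},{"dp": [-24,2,0],"spin": 0}]}}

```text
clock: 15.1
position: [0.456, 0.2138, 0.2716]
ee_rot: [0.718, 0.696, 0.0, 0.001]
ft_force: [0.5, -0.6, -0.1]
grip_width: -0.0
grasp_force: 0.0
```

```bash
python3 -c "
from h import *
from workcell import finder
rect('scene',n=2);rect('top',n=2)
go(.455,.216,.2035,1.55)
for c in('top','scene'):
  for t in('cell_fresh','battery_door'):print(c,t,[(r['score'],r['position']) for r in finder.find_in(c,t)])
"
```

```text
scene y: [ 25.   22.5  20.   17.5  15.   12.5  10.    7.5   5.    2.5   0.   -2.5
  -5.   -7.5 -10.  -12.5 -15.  -17.5 -20.  -22.5]
  20.0  68  67  66  66  66  65  64  62  60  54  54  55  56  55  55  55  52  53  53  54
  17.5  67  68  68  68  66  66  65  61  54  50  50  51  52  51  51  49  47  50  52  57
  15.0  68  69  69  68  65  68  64  58  54  54  49  54  53  52  52  49  48  53  57  74
  12.5  68  69  69  68  69  67  62  63  68  69  75  74  75  65  59  52  53  55  61  83
  10.0  70  67  66  67  65  64  68  85 106 116 118 114 107  97  72  60  56  57  64  85
   7.5  69  67  66  65  62  66  91 140 157 165 159 157 149 126  96  68  56  57  64  84
   5.0  67  67  67  64  64  83 135 175 191 189 183 177 176 149 111  78  56  55  61  72
   2.5  68  68  64  63  71 106 160 193 200 194 184 179 179 167 124  77  57  55  58  64
   0.0  66  65  64  64  79 121 172 197 199 189 178 181 188 170 132  84  55  53  54  58
  -2.5  66  66  64  66  83 131 175 195 195 188 183 192 194 182 136  81  54  52  52  57
  -5.0  67  67  65  65  86 129 168 188 195 191 195 200 199 178 130  68  48  49  49  57
  -7.5  67 
[... 1737 characters left out ...]
05  96  77  55  37  29  29  32  40
 -12.5  49  46  46  51  50  49  47  49  60  70  76  73  64  48  38  31  30  30  31  37
 -15.0  46  47  47  49  45  42  38  35  35  40  43  42  37  31  30  30  31  29  29  32
 -17.5  44  46  43  43  41  36  32  32  32  31  29  24  26  28  27  28  29  28  30  28
 -20.0  40  42  39  38  34  32  32  32  29  27  31  29  24  28  29  28  27  28  30  29
t 15.3 pos [0.456  0.216  0.2714] yaw 1.5409 w 0.001 F [-0.2  0.4  0.6]
shift mm [-0.1 -1.1 67.9] spin -0.009
top cell_fresh [(0.51, [0.46, 0.2943, 0.0237]), (0.31, [0.4555, 0.2582, 0.0312])]
top battery_door [(0.58, [0.4575, 0.2584, 0.0263])]
scene cell_fresh [(0.33, [0.3904, 0.0772, 0.0011])]
scene battery_door []
```

>>> {"name": "arm_command", "arguments": {"plan": [{"dp": [0,0,35],"spin": 0},{"dp": [0,-1,25],"spin": 0},{"dp": [0,0,6],"spin": 0},{"dp": [0,0,0],"spin": 0}]}}

```text
clock: 15.9
position: [0.4545, 0.2167, 0.2042]
ee_rot: [0.717, 0.697, -0.001, -0.001]
ft_force: [-0.2, 0.3, -0.2]
grip_width: -0.0
grasp_force: 0.0
```

```bash
python3 -c "
from h import *
go(.455,.2687,.2028,1.55)"
```

```text
t 15.9 pos [0.4545 0.2167 0.2042] yaw 1.5432 w -0.0 F [-0.2  0.3 -0.2]
shift mm [52.  -0.9  1.4] spin -0.007
```

>>> {"name": "arm_command", "arguments": {"plan": [{"dp": [4,0,1.3],"spin": 0},{"dp": [5,0,0],"spin": 0},{"dp": [5,0,0],"spin": 0},{"dp": [5,0,0],"spin": 0},{"dp": [3,0,0],"spin": 0}]}}

```text
clock: 16.4
position: [0.4557, 0.2386, 0.2037]
ee_rot: [0.717, 0.697, 0.0, 0.0]
ft_force: [0.7, -1.7, 0.8]
grip_width: 0.004
grasp_force: 0.8
```

>>> {"name": "arm_command", "arguments": {"plan": [{"dp": [5,0,0],"spin": 0},{"dp": [5,0,0],"spin": 0},{"dp": [5,0,0],"spin": 0},{"dp": [5,0,0],"spin": 0}]}}

```text
clock: 16.8
position: [0.4561, 0.2584, 0.2033]
ee_rot: [0.717, 0.697, -0.0, 0.0]
ft_force: [1.0, -1.8, 0.7]
grip_width: -0.0
grasp_force: 0.9
```

>>> {"name": "arm_command", "arguments": {"plan": [{"dp": [3,0,0],"spin": 0},{"dp": [2,0,0],"spin": 0},{"dp": [2,0,0],"spin": 0}]}}

```text
clock: 17.1
position: [0.4562, 0.2652, 0.2032]
ee_rot: [0.717, 0.697, -0.0, 0.0]
ft_force: [1.2, -0.9, 1.6]
grip_width: 0.001
grasp_force: 0.8
```

Door sliding at about 1.5 N; now on to the stop.

>>> {"name": "arm_command", "arguments": {"plan": [{"dp": [1,0,0],"spin": 0},{"dp": [1,0,0],"spin": 0},{"dp": [0,0,0],"spin": 0}]}}

```text
clock: 17.4
position: [0.4563, 0.2668, 0.2032]
ee_rot: [0.717, 0.697, -0.0, 0.0]
ft_force: [-0.1, -2.7, 1.4]
grip_width: 0.005
grasp_force: 1.5
```

>>> {"name": "arm_command", "arguments": {"plan": [{"dp": [1,0,0],"spin": 0},{"dp": [1,0,0],"spin": 0},{"dp": [0,0,0],"spin": 0}]}}

```text
clock: 17.7
position: [0.4565, 0.2675, 0.203]
ee_rot: [0.718, 0.696, -0.002, 0.001]
ft_force: [-1.6, -10.6, 6.7]
grip_width: 0.003
grasp_force: 5.0
```

>>> {"name": "arm_command", "arguments": {"plan": [{"dp": [1,0,0],"spin": 0},{"dp": [0,0,0],"spin": 0}]}}

```text
clock: 17.9
position: [0.4566, 0.2679, 0.203]
ee_rot: [0.718, 0.696, -0.002, 0.001]
ft_force: [-3.5, -12.6, 9.1]
grip_width: 0.0
grasp_force: 6.7
```

>>> {"name": "arm_command", "arguments": {"plan": [{"dp": [1,0,0],"spin": 0},{"dp": [0,0,0],"spin": 0}]}}

```text
clock: 18.1
position: [0.4567, 0.2682, 0.2029]
ee_rot: [0.718, 0.696, -0.003, 0.002]
ft_force: [-4.4, -17.4, 12.1]
grip_width: 0.0
grasp_force: 8.5
```

>>> {"name": "arm_command", "arguments": {"plan": [{"dp": [-8,0,0],"spin": 0},{"dp": [-15,0,0],"spin": 0},{"dp": [-15,0,-20],"spin": 0},{"dp": [0,0,-45],"spin": 0},{"dp": [0,0,-45],"spin": 0}]}}

```text
clock: 18.6
position: [0.455, 0.2328, 0.3142]
ee_rot: [0.717, 0.697, -0.0, -0.001]
ft_force: [1.5, -0.7, 0.3]
grip_width: 0.002
grasp_force: 0.0
```

>>> {"name": "arm_command", "arguments": {"plan": [{"dp": [-40,0,-30],"spin": 0},{"dp": [-45,0,-20],"spin": 0},{"dp": [-45,0,0],"spin": 0},{"dp": [0,0,0],"spin": 0},{"dp": [0,0,0],"spin": 0}]}}

```text
clock: 19.1
position: [0.4516, 0.1023, 0.3634]
ee_rot: [0.718, 0.696, 0.0, 0.001]
ft_force: [-0.1, 0.3, -0.1]
grip_width: 0.0
grasp_force: 0.0
```

```bash
python3 -c "
from h import *
from workcell import finder
go(.455,.1,.3)
rect('scene',.0266,n=2);rect('top',.0266,n=2)
for c in('top','scene'):
  for t in('cell_spent','battery_door','cell_fresh'):print(c,t,[(r['score'],r['position']) for r in finder.find_in(c,t)])
"
```

```text
t 19.1 pos [0.4516 0.1023 0.3634] yaw 1.5393 w 0.0 F [-0.1  0.3 -0.1]
shift mm [-2.2  3.4 63.4] spin None
scene y: [ 25.   22.5  20.   17.5  15.   12.5  10.    7.5   5.    2.5   0.   -2.5
  -5.   -7.5 -10.  -12.5 -15.  -17.5 -20.  -22.5]
  20.0  67  67  67  65  66  68  67  68  63  63  64  65  63  63  66  67  64  61  64  68
  17.5  65  67  66  67  74  83  81  80  75  73  77  72  73  77  84  76  68  66  72  79
  15.0  66  67  66  72  88 101 103 100  94  95  98  95 100 105 102  92  79  77  81  83
  12.5  64  65  66  76 106 121 123 122 113 119 119 124 123 126 117 106  95  78  83  85
  10.0  66  62  65  84 113 132 133 130 130 131 132 131 131 130 126 116  87  74  85  90
   7.5  65  64  66  85 117 133 134 131 131 130 128 126 131 124 125 106  75  68  85  92
   5.0  65  64  67  81 115 131 132 129 129 126 121 125 123 121 118  92  62  68  90  93
   2.5  65  63  65  85 112 126 130 129 129 124 119 124 120 116 110  91  70  68  87  93
   0.0  65  63  66  80 106 126 131 130 127 122 122 127 122 122 116  94  68  69  87  89
  -2.5  65  63  63  80 109 129 131 131 128 125 127 125 127 123 115  93  67  64 
[... 1775 characters left out ...]
 77  70  59  52
 -10.0  47  47  48  62  84  94  95  93  91  91  89  90  93  92  89  79  74  69  60  53
 -12.5  46  48  48  61  85  95  92  89  88  88  89  89  88  86  86  80  75  68  59  53
 -15.0  46  47  48  57  74  80  75  72  69  70  70  71  69  73  70  67  65  59  54  51
 -17.5  47  47  48  52  59  61  57  55  54  54  54  52  51  50  50  49  49  47  47  48
 -20.0  48  48  49  49  51  51  49  48  49  50  46  48  44  44  43  46  47  48  48  49
top cell_spent []
top battery_door []
top cell_fresh [(0.71, [0.3926, 0.0781, 0.0025]), (0.49, [0.5412, 0.5474, 0.0125])]
scene cell_spent []
scene battery_door [(0.66, [0.4541, 0.2942, 0.0287]), (0.29, [0.3998, 0.2485, 0.0118])]
scene cell_fresh []
```

```bash
python3 -c "
from workcell import manip
print(manip.hand_in())"
```

```text
the job is handed in; nothing more can be done
None
```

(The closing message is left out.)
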